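# Put marker and eraser away, slide the tray to its notch and hold

## Robot

A 6-joint arm with a two-finger parallel gripper is mounted at the origin on the work surface. World frame = base frame: x ahead of the robot, y to its left, z up, the work surface at z = 0. Lengths are in m, angles in degrees, forces in N, time in s.
With the tool pointing down it reaches from about 0.4 to 0.825 m from the base axis. Payload 7 kg.
Tool frame: the origin (TCP) lies on the centre line of the jaws, within the pads' length; the fingertips stand 19 mm ahead of it and the grasp point (between the pads) is the TCP (r.tip_extent is the distance from the TCP to the fingertips, in m); z points along the fingers, y is the line along which they close (so a half turn about z gives the same grasp; the last joint's range is limited). The gripper opens to 88 mm and grips with 3 to 60 N. Pads are 19 mm wide; open, the fingers measure 130 mm over their backs; the gripper's body (78 mm by 193 mm) begins 47 mm behind the grasp point.
Start: joints at [83.772, 20.546, 0.682, 0, -70.136, -16.507], TCP at [0.261, 0.623, 0.246] pointing down, gripper open.
Joint ranges: [-176.03, 176.03], [-82.01, 121.73], [-58.28, 71.71], [-173.87, 95.51], [-174.79, -0.11], [-173.66, 173.66]. Speed limits (degrees/s): [136.94, 136.94, 172.46, 180, 180, 180].

## Interface

Orientations are given as [roll, pitch, yaw] about the fixed x, y, z axes, in that order (R = Rz(yaw) Ry(pitch) Rx(roll)).
In Python, from plant import r gives the robot as it stands. The module is installed in compiled form; this text tells all that it offers.
- The arm moves only by the tool jog_arm, never from a script. Its argument "deltas" is a list that holds one entry, the list of rows, each a list of 5 numbers: the opening, from -1 (shut) to 1 (fully open), then the shift along the world's x, y, z in cm, then the turn about the world's z in rad. In form: [[[claw, dx, dy, dz, turn], ...]]. A call has 1 to 8 rows; each row shifts and turns the commanded pose from where the row before left it; what a row does not reach is not made up. A row lasts 1/8 s, in which the tool goes at most 62.5 mm and 10.7 degrees, less where a joint would pass 70% of its speed; a pose out of reach is approached as far as the arm can. A call with a gripper value outside its range is refused whole. The fingers move at their own pace and stop on an object; "force" is the grip in N (left out, the last holds). Time passes only in rows, so rows that do not move let the fingers close. It gives the time, the measured TCP pose, the force, the opening and the grip force at its end, in the units of the state.
- r.get_state(): the state, without advancing time (a new reading comes with each control period).
- r.capture(name): name is "scene" or "top"; returns the picture (420x560x3 uint8, blue, green, red); there is no depth.
- r.camera_info(name): a dict with "fx", "fy", "cx", "cy" (pixels), "k1" (the pictures are not rectified: a ray, as slopes to the right and down, at radius r is drawn at 1 + k1 r^2 times it, then the intrinsics apply), "view" (4x4, takes a point from world to camera coordinates). Camera axes: x right, y up, looking along -z (the intrinsics and any distortion apply to the point x, -y, -z); pixel columns grow to the right and rows downward; lengths in m; the calibration is good to about 2 mm. A picture is of the moment at which its call begins. camera_info takes no time and is no camera call.
- r.close_job(): hands the job in; it is judged then, once.
The state is a dict: "time_s": time; "joints": joint angles; "qd": joint speeds; "joint_torque": joint torques, N m; "tcp_pos": TCP position; "eef_rot": TCP orientation; "contact_force": force on the tool from outside, world axes, zero at the start; "moment": the same for the moment, N m; "gripper_width": finger opening in m; "gripper_force": force on a finger pad.
Only numpy, scipy, OpenCV 4.12 (cv2) and the standard library are available. Lean on these libraries where they do the work, as an engineer would, in place of code of your own. Each camera call takes 0.05 s, during which the arm holds its last target. There are 200 camera calls.

## Task

Put the marker and the eraser from the notebooks away in the sliding tray of the desk box, each lying flat and lengthways: the marker in the long compartment, the eraser in the short one. Then pinch the tray by its raised grip and slide it to your left along the rails until you feel its ball drop into the notch of the steel catch. Finish still pinching the grip with the tray at rest in that notch, so that the well it uncovered stays open, and leave the other things on the desk where they are.

Things in the scene. Friction and masses are not known exactly. Their poses are not given: they have to be found in the camera images.
- desk_box: wooden desk box, fixed, 216 mm deep (its x) by 392 mm long (its y) and 74 mm high with an aluminium rail 16 mm wide on each long wall; origin at the centre of its underside, z up; its y is the slide direction, pointing to the robot's left
- tray (a joint): how far (m) the grey tray has slid along the box's +y from its right-hand end: 0 to 0.19; friction about 1 N, starts near 0. The tray, open on top and hung on the rails, is 194 (x) by 182 mm (y); its floor is 53.5 mm above the desk, its walls 4 mm thick and 24 mm high above the floor. A 10 mm divider along x parts it: long compartment left (+y), short one and a sharpener block right
- tray_grip: the tray's raised grip, a plain upright rib on the middle of the divider: 70 mm long (x), 10 mm thick (y, to be pinched across), rising 26 mm above the tray's walls; origin at the centre of its foot, level with the top of the tray's walls, axes as the box's; it moves with the tray
- marker_bay (a point): centre of the floor of the long compartment, which is 186 mm long (x) by 82 mm wide (y) and 24 mm deep; axes as the box's, moves with the tray
- eraser_bay (a point): centre of the floor of the short compartment, right of the divider and near the robot (the far part of that side is a built-in sharpener block); 111 mm long (x) by 82 mm wide (y) and 24 mm deep; axes as the box's, moves with the tray
- ball_point (a point): lowest point of the tray's 8 mm steel spring ball, under the small black housing at the middle of the tray's far (+x) side; it rides on the outer half of the far rail; axes as the box's, moves with the tray
- notch (a point): where the ball point lies when seated in the steel catch, a dark saddle 38 mm long clipped on the outer half of the far rail (joint value there 0.09 to 0.16); axes as the box's. From the right the ball climbs a gentle ramp (1.6 mm high, from 12 mm before the notch, about 2 to 4 N), drops into the notch, and then meets a steep ridge (3 mm high; over 6 N within 2 mm, 9 to 14 N to force over)
- marker: flat-sided white marker with a grey cap, 135 mm long (its x), 22 mm wide (its y) and 15 mm thick (its z), 28 g; origin at the centre of its underside; lies on the top notebook, broad side down
- eraser: white block eraser in a dark blue card sleeve, 65 mm long (its x), 24 mm wide (its y) and 13 mm thick (its z), 30 g; origin at the centre of its underside; lies on the top notebook, broad side down
- notebooks: pile of three spiral notebooks, fixed, 250 mm (its x) by 176 mm (its y) and 36 mm high, the wire along its +y edge standing about 1 mm proud; origin at the centre of its underside
- tape: bystander: hand tape dispenser, 75 by 25 mm and 50 mm high, right of the box; origin under its middle
- scissors: bystander: scissors with green handles lying flat, about 165 mm long, beyond the box; origin at the pivot
- pen_pot: bystander: white pot with pens, 76 mm across, about 160 mm high with its pens, beyond the notebooks; origin under its middle
Not all that is in view belongs to the job. What is shaped like the marker but turquoise is not meant. What is shaped like the eraser but brown is not meant.

How it is judged:
By the outcome, as a careful person would: the job done as asked, in the order asked, and still so for the second after the job is handed in, while the arm keeps its last pose, push and grip.
It also fails if it takes over 72 s, if anything falls off the work surface, if the arm or the gripper's body presses on something with over 40 N, if the wrist force passes 120 N, or if a joint passes its speed limit or range.

## Working session

There is one attempt and no reset: what is moved stays moved. The work goes in short steps, Python scripts to look and compute and a tool call to move; the robot and the scene stay as the last step left them, time stands still between calls to the robot, and variables do not carry over. Pictures are saved under pics/ and viewed, at most 10 in all, crops included, and the job is handed in when it is done.

Besides the shell and the picture viewer there is one more tool, called by a JSON object that holds its "method" and its "body", one argument or row to a line. jog_arm: Moves the arm, as the interface text tells. Its arguments: {"type":"object","properties":{"deltas":{"type":"array"},"force":{"type":"number"}},"required":["deltas"]}

```bash
mkdir -p pics; cat > h.py <<'E'
import numpy as np, cv2
from plant import r
def ray(n,u,v):
    c=r.camera_info(n); a=(u-c["cx"])/c["fx"]; b=(v-c["cy"])/c["fy"]
    rd=np.hypot(a,b); s=rd
    for _ in range(30): s=rd/(1+c["k1"]*s*s)
    f=s/rd if rd>0 else 1
    V=np.array(c["view"]); R=V[:3,:3]; t=V[:3,3]
    return -R.T@t, R.T@np.array([a*f,-b*f,-1])
def pt(n,u,v,z):
    o,d=ray(n,u,v); return o+d*(z-o[2])/d[2]
def px(n,p):
    c=r.camera_info(n); V=np.array(c["view"]); q=V[:3,:3]@np.array(p)+V[:3,3]
    a,b=q[0]/-q[2],-q[1]/-q[2]; k=1+c["k1"]*(a*a+b*b)
    return np.array([c["cx"]+c["fx"]*a*k,c["cy"]+c["fy"]*b*k])
E
python3 - <<'E'
from h import *
for n in("scene","top"):
    cv2.imwrite(f"pics/{n}0.png",r.capture(n)); c=r.camera_info(n); print(n,c["fx"],c["k1"],ray(n,280,210))
print(r.get_state())
E
```

```text
scene 399.27317786730447 -0.018371779889803375 (array([0.94871982, 0.4037856 , 1.00237331]), array([-0.39373166, -0.38111814, -0.83687769]))
top 446.7530353570253 -0.02295502457713115 (array([ 0.26572304, -0.04116625,  1.3097596 ]), array([ 0.23867691,  0.0273632 , -0.97073999]))
{'time_s': 0.1, 'joints': array([ 8.37732508e+01,  2.05873958e+01,  6.38807623e-01, -1.64305214e-02,
       -7.01361094e+01, -1.65070104e+01]), 'qd': array([ 0.05770508, -0.09844464,  0.12426817,  0.17757207, -0.05027942,
        0.04822556]), 'joint_torque': array([-2.84429865e-03, -5.84163630e+01,  2.93752921e+01,  7.01549962e+00,
        1.01675437e-02, -4.92768561e-05]), 'tcp_pos': array([0.260724  , 0.62216964, 0.2447181 ]), 'eef_rot': array([ 1.79914404e+02, -9.25742494e-03, -2.27393470e+01]), 'contact_force': array([0.5842829 , 1.23455433, 1.38042438]), 'moment': array([-0.00354639,  0.02265553, -0.01150901]), 'gripper_force': 0.0, 'gripper_width': 0.08781451015646456}
```

View pics/scene0.png

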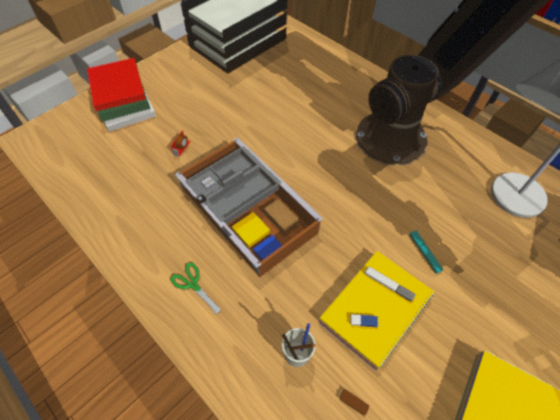

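View pics/top0.png

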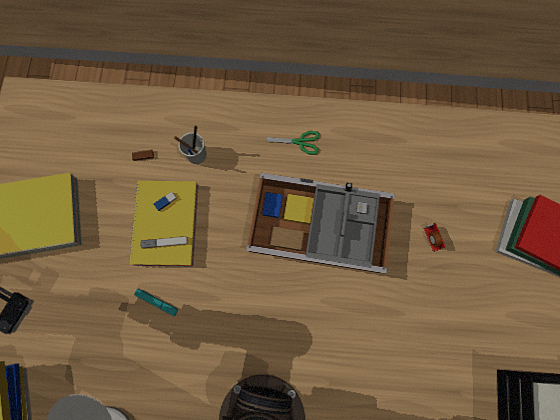

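Scene view: notebooks around (378,307), box around (248,205). Candidates in the top view:
- Marker: the white/grey one on the notebook at (164,242), against the turquoise one on the desk at (157,302).
- Eraser: the white one with a blue sleeve at (165,202), against the brown one at (143,155) and the blue block in the well at (272,205).

By the description I choose (164,242) and (165,202). One close crop will check them.

```bash
python3 - <<'E'
from h import *
a=cv2.imread("pics/top0.png")
A=cv2.resize(a[170:275,125:205],None,fx=5,fy=5,interpolation=cv2.INTER_CUBIC)
B=cv2.resize(a[170:275,240:400],None,fx=2.4,fy=2.4,interpolation=cv2.INTER_CUBIC)
C=np.zeros((525,400+384,3),np.uint8);C[:,:400]=A;C[:B.shape[0],400:]=B
s=cv2.imread("pics/scene0.png")
S=cv2.resize(s[170:225,180:345][:, :],None,fx=2.3,fy=2.3)
cv2.imwrite("pics/crop.png",C)
hsv=cv2.cvtColor(a,cv2.COLOR_BGR2HSV)
m=cv2.inRange(hsv,(22,120,80),(35,255,255)); m[:,:100]=0;m[:,210:]=0
ct=max(cv2.findContours(m,0,2)[0],key=cv2.contourArea); hull=np.zeros_like(m); cv2.drawContours(hull,[cv2.convexHull(ct)],-1,255,-1)
hull=cv2.erode(hull,np.ones((3,3)))
box=cv2.boxPoints(cv2.minAreaRect(ct)); print("nb",[pt("top",*p,.036)[:2].round(4) for p in box])
o=cv2.bitwise_and(hull,255-cv2.inRange(hsv,(20,110,40),(38,255,255)))
for c in cv2.findContours(o,0,2)[0]:
    if cv2.contourArea(c)<60: continue
    z=.036+.014
    rc=cv2.minAreaRect(c); print(rc)
    P=np.array([pt("top",*p,z)[:2] for p in cv2.boxPoints(rc)]); print(P.mean(0).round(4),np.linalg.norm(P[1]-P[0]),np.linalg.norm(P[2]-P[1]),[np.degrees(np.arctan2(*(P[i+1]-P[i])[::-1])).round(1) for i in (0,1)])
E
```

```text
nb [array([0.3867, 0.4131]), array([0.6463, 0.4387]), array([0.6482, 0.2517]), array([0.3896, 0.2351])]
((163.6639404296875, 241.80328369140625), (7.695537567138672, 47.35019302368164), 84.80557250976562)
[0.4561 0.3187] 0.1355804338680601 0.022452791502886184 [np.float64(-80.2), np.float64(-167.4)]
((164.5384521484375, 200.80767822265625), (9.15255355834961, 22.188007354736328), 56.3099365234375)
[0.5768 0.3336] 0.06400169819314315 0.028445224841621108 [np.float64(-49.7), np.float64(-140.4)]
```

View pics/crop.png

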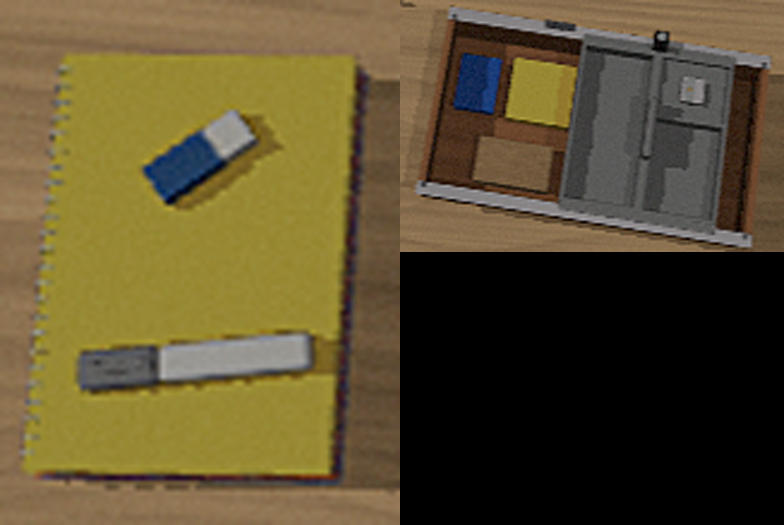

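The crop confirms the choice: the white marker with a grey cap and the eraser in a blue sleeve, both on the notebook. It also shows the box, with the ball housing near (349,187) and the catch near (307,180). Next I measure the corners in both views.

```bash
python3 - <<'E'
from h import *
def fit(P,L,W): # corners order: (+x+y),(+x-y),(-x-y),(-x+y)
    M=np.array([[L,W],[L,-W],[-L,-W],[-L,W]])/2
    c=P.mean(0);H=((P-c).T@M); a=np.arctan2(H[1,0]-H[0,1],H[0,0]+H[1,1])
    R=np.array([[np.cos(a),-np.sin(a)],[np.sin(a),np.cos(a)]])
    return c,np.degrees(a),np.abs(P-c-M@R.T).max()
b=[(261.3,173.5),(393.8,194.2),(385.8,272.5),(247.2,248.5)]
P=np.array([pt("top",*p,.074)[:2] for p in b]);print("box",fit(P,.216,.392),P.round(3).tolist())
c,a,_=fit(P,.216,.392);a=np.radians(a);R=np.array([[np.cos(a),-np.sin(a)],[np.sin(a),np.cos(a)]])
loc=lambda p:(R.T@(p[:2]-c)).round(4)
print("ball",loc(pt("top",348.7,185,.085)),"catch",loc(pt("top",306.7,180.4,.076)))
g=240+np.array([653-400,646-400])/2.4; print("grip ends",loc(pt("top",g[0],170+60/2.4,.1035)),loc(pt("top",g[1],170+158/2.4,.1035)))
q=lambda x,y:(125+x/5,170+y/5)
e=[pt("top",*q(x,y),.049)[:2] for x,y in((236,111),(258,140),(170,203),(143,172))];print("er",np.array(e).round(4).tolist())
m=[pt("top",*q(x,y),.051)[:2] for x,y in((308,333),(313,369),(80,390),(78,352))];print("mk",np.array(m).round(4).tolist())
print("pot top",pt("top",192,141,.1),pt("top",192,160,0))
for n,p in(("er",(.578,.3355,.043)),("mk",(.457,.3205,.043)),("boxc",(*c,.074)),("bx+",(*(c+R@[.108,.196]),.074))):print(n,px("scene",p))
# scene eraser/marker
s=cv2.imread("pics/scene0.png");h=cv2.cvtColor(s,cv2.COLOR_BGR2HSV);y=cv2.inRange(h,(20,110,40),(38,255,255))
roi=np.zeros_like(y);roi[262:345,330:425]=255
for c2 in cv2.findContours(cv2.bitwise_and(255-y,roi),0,2)[0]:
    rc=cv2.minAreaRect(c2)
    if 60<cv2.contourArea(c2)<2000: print(rc,pt("scene",*rc[0],.043)[:2])
E
```

```text
box (array([ 0.5459371 , -0.12679657]), np.float64(-5.033619314778167), np.float64(0.005648148271085493)) [[0.674, 0.057], [0.642, -0.329], [0.416, -0.311], [0.452, 0.076]]
ball [ 0.1155 -0.0602] catch [0.1122 0.0605]
grip ends [ 0.0788 -0.0531] [-0.0378 -0.0606]
er [[0.6048, 0.3151], [0.5882, 0.2997], [0.5464, 0.3458], [0.5637, 0.3644]]
mk [[0.4761, 0.2548], [0.4556, 0.2493], [0.433, 0.3806], [0.4547, 0.3852]]
pot top [0.74935737 0.26477778 0.1       ] [0.72628738 0.28184762 0.        ]
er [363.10704013 319.51141053]
mk [388.25579746 283.01561152]
boxc [244.87869338 194.4111699 ]
bx+ [257.50392913 264.62977901]
((339.0, 336.5), (15.0, 18.0), 90.0) [0.65149409 0.32131526]
((363.989013671875, 320.1659851074219), (26.607601165771484, 10.975634574890137), 3.814074993133545) [0.57773917 0.33803521]
((410.5, 324.5), (39.0, 27.0), 90.0) [0.50557509 0.42392849]
((389.38623046875, 283.36553955078125), (54.89154052734375, 8.616264343261719), 31.32869529724121) [0.45570482 0.32312012]
((410.0, 272.0), (20.0, 28.0), 90.0) [0.39156338 0.34161437]
((347.4999694824219, 282.4999694824219), (40.99999237060547, 34.99999237060547), 90.0) [0.53066352 0.24623437]
```

```bash
python3 - <<'E'
from h import *
a=cv2.imread("pics/top0.png");s=cv2.imread("pics/scene0.png")
cv2.imwrite("pics/boxtop.png",cv2.resize(a[168:280,243:400],None,fx=5,fy=5,interpolation=cv2.INTER_CUBIC))
cv2.imwrite("pics/boxscene.png",cv2.resize(s[135:275,170:325],None,fx=4,fy=4,interpolation=cv2.INTER_CUBIC))
E
```

```text
(no output)
```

View pics/boxtop.png

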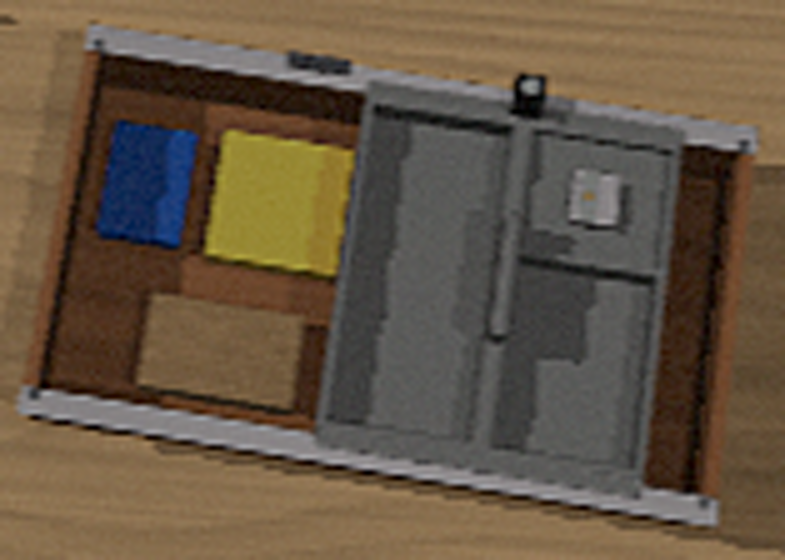

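View pics/boxscene.png

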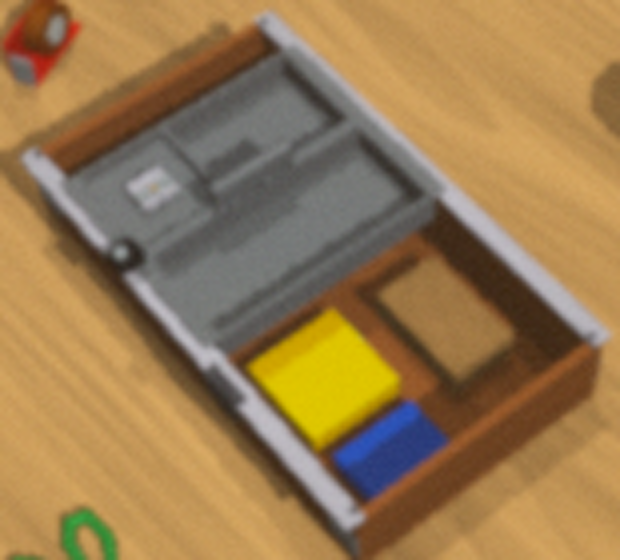

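{"method": "jog_arm", "body": {
  "deltas": [
    [[1, 2.5, -4, 0, -0.17], [1, 2.5, -4, 0, -0.17], [1, 2.5, -4, 0, -0.17], [1, 2.5, -4, 0, -0.17], [1, 2.5, -4, -1, -0.17], [1, 2.5, -4, -3, -0.16], [1, 2.5, -4, -3, 0], [1, 2, -2, -3, 0]]
  ],
  "force": 15
}}

```text
time_s: 1.1
tcp_pos: [0.4563, 0.3204, 0.1448]
eef_rot: [180.0, 0.0, -80.7]
contact_force: [0.0, 1.0, -0.7]
gripper_width: 0.0878
gripper_force: 0.0
```

The box crops show the tray's left edge at top px (317,184)–(306,256), its right edge at (380,193)–(371,267), the grip at (346,210)–(342,235), and the sharpener far right in the tray. The arm is now over the marker.

{"method": "jog_arm", "body": {
  "deltas": [
    [[0, 0, 0, -3, 0], [-0.1, 0, 0, -3, 0], [-0.1, 0, 0, -2.1, 0], [-0.1, 0, 0, -0.6, 0], [-1, 0, 0, 0, 0], [-1, 0, 0, 0, 0], [-1, 0, 0, 0, 0], [-1, 0, 0, 0, 0]]
  ],
  "force": 15
}}

```text
time_s: 2.1
tcp_pos: [0.4562, 0.3229, 0.0594]
eef_rot: [-179.9, 0.1, -80.6]
contact_force: [-1.2, -0.8, 4.4]
gripper_width: 0.0213
gripper_force: 15.0
```

```bash
python3 - <<'E'
from h import *
q=lambda x,y:(243+x/5,168+y/5)
s=lambda x,y:(170+x/4,135+y/4)
T=np.array([pt("top",*q(x,y),.074)[:2] for x,y in((88,28),(757,128),(716,525),(18,415))])
S=np.array([pt("scene",*s(x,y),.074)[:2] for x,y in((352,530),(25,158),(265,12),(608,340))])
print(T.round(4).tolist(),T.mean(0));print(S.round(4).tolist(),S.mean(0))
P=(T+S)/2
c=P.mean(0); v=(P[0]-P[1]+P[3]-P[2]); a=np.arctan2(v[1],v[0])-np.pi/2; u=(P[0]-P[3]+P[1]-P[2]);print("c",c,"yaw",np.degrees(a),np.degrees(np.arctan2(u[1],u[0])))
R=np.array([[np.cos(a),-np.sin(a)],[np.sin(a),np.cos(a)]])
L=lambda p:(R.T@(p[:2]-c)).round(4)
print("grip top",L(pt("top",*q(515,212),.1035)),L(pt("top",*q(497,335),.1035)))
print("tray L/R",[L(pt("top",*q(*p),.0775)) for p in((370,80),(316,442),(685,127),(638,497))])
print("tray scene",[L(pt("scene",*s(*p),.0775)) for p in((205,345),(440,195),(70,185),(285,50))])
print("ball",L(pt("top",*q(530,92),.085)),L(pt("scene",*s(125,252),.085)))
print("catch",L(pt("top",*q(319,62),.076)),L(pt("scene",*s(222,378),.076)))
E
```

```text
[[0.6739, 0.0587], [0.6437, -0.3306], [0.4142, -0.3122], [0.445, 0.077]] [ 0.5442013  -0.12675648]
[[0.6753, 0.0657], [0.6423, -0.3227], [0.419, -0.3074], [0.4531, 0.0845]] [ 0.54743834 -0.119973  ]
c [ 0.54581982 -0.12336474] yaw -4.695385794059899 -4.486470504480931
grip top [ 0.035  -0.0642] [-0.0355 -0.0632]
tray L/R [array([0.1064, 0.0255]), array([-0.1058,  0.0254]), array([ 0.1073, -0.1569]), array([-0.1077, -0.1541])]
tray scene [array([0.1058, 0.0286]), array([-0.0993,  0.0337]), array([ 0.1016, -0.1456]), array([-0.0976, -0.1493])]
ball [ 0.1115 -0.0657] [ 0.1063 -0.0654]
catch [0.113  0.0562] [0.1118 0.0563]
```

{"method": "jog_arm", "body": {
  "deltas": [
    [[-1, 0, 0, 5, 0], [-1, 0, 0, 5, 0.1], [-1, 1, -5, 0, 0.17], [-1, 1, -5, 0, 0.17], [-1, 1, -5, 0, 0.17], [-1, 1, -5, 0, 0.17], [-1, 1, -5, 0, 0.17], [-1, 1, -5, 0, 0.17]]
  ]
}}

```text
time_s: 3.1
tcp_pos: [0.516, 0.021, 0.159]
eef_rot: [-180.0, -0.0, -16.1]
contact_force: [0.8, 0.6, -0.6]
gripper_width: 0.0219
gripper_force: 15.0
```

{"method": "jog_arm", "body": {
  "deltas": [
    [[-1, 1, -5, 0, 0.17], [-1, 0.9, -5, 0, 0.035], [-1, 0.9, -4, 0, 0], [-1, 0, -2.4, -2, 0], [-1, 0, 0, 0, 0], [-1, 0, 0, 0, 0]]
  ]
}}

```text
time_s: 3.85
tcp_pos: [0.5439, -0.1413, 0.1389]
eef_rot: [180.0, -0.0, -4.7]
contact_force: [0.3, 0.0, 0.2]
gripper_width: 0.0217
gripper_force: 15.0
```

```bash
python3 - <<'E'
from h import *
a=r.capture("top");s=r.capture("scene")
A=cv2.resize(a[150:290,240:400],None,fx=2.5,fy=2.5,interpolation=cv2.INTER_CUBIC)
B=cv2.resize(s[115:275,165:325],None,fx=2.5,fy=2.5,interpolation=cv2.INTER_CUBIC)
C=np.zeros((400,800,3),np.uint8);C[:350,:400]=A;C[:,400:]=B;cv2.imwrite("pics/hold.png",C);print(r.get_state()["tcp_pos"])
E
```

```text
[ 0.54433631 -0.14074891  0.13932142]
```

View pics/hold.png

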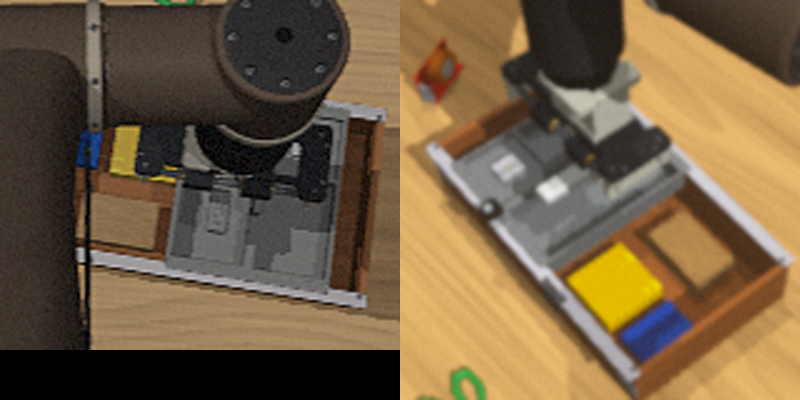

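The marker is held along the box's x axis: its grey cap shows at about (215,212) in the left half and its white end at (552,187) in the right half, over the long compartment. I lower it now.

{"method": "jog_arm", "body": {
  "deltas": [
    [[-1, 0, 0, -2, 0], [-1, 0, 0, -2, 0], [-1, 0, 0, -1.2, 0], [-1, 0, 0, -0.5, 0], [-1, 0, 0, -0.3, 0], [-1, 0, 0, 0, 0]]
  ]
}}

```text
time_s: 4.7
tcp_pos: [0.5441, -0.1414, 0.0789]
eef_rot: [-180.0, -0.0, -4.7]
contact_force: [-0.3, -0.6, -0.5]
gripper_width: 0.0217
gripper_force: 15.0
```

{"method": "jog_arm", "body": {
  "deltas": [
    [[-1, 0, 0, -0.15, 0], [-1, 0, 0, -0.1, 0], [-1, 0, 0, 0, 0]]
  ]
}}

```text
time_s: 5.08
tcp_pos: [0.5441, -0.1416, 0.0769]
eef_rot: [180.0, -0.0, -4.7]
contact_force: [-2.9, 0.1, 5.8]
gripper_width: 0.0218
gripper_force: 15.0
```

{"method": "jog_arm", "body": {
  "deltas": [
    [[-0.3, 0, 0, 0, 0], [-0.3, 0, 0, 0, 0], [-0.3, 0, 0, 0.5, 0], [-0.3, 0, 0, 3, 0], [-0.3, 0, 0, 5, 0], [0, 0, 5, 0, -0.16], [0, 0, 6, 0, -0.16], [0, 0, 6, 0, -0.16]]
  ]
}}

```text
time_s: 6.08
tcp_pos: [0.5438, 0.03, 0.1617]
eef_rot: [-180.0, -0.0, -32.5]
contact_force: [0.8, 0.2, 0.2]
gripper_width: 0.0436
gripper_force: 0.0
```

{"method": "jog_arm", "body": {
  "deltas": [
    [[0, 0.5, 6, 0, -0.16], [0.2, 0.5, 6, 0, -0.15], [0.2, 0.5, 6, 0, 0], [0.2, 0.5, 6, 0, 0], [0.2, 0.8, 5, 0, 0], [0.2, 0.5, 1.6, 0, 0], [0.2, 0, 0, 0, 0]]
  ]
}}

```text
time_s: 6.95
tcp_pos: [0.5768, 0.3352, 0.1606]
eef_rot: [180.0, -0.0, -49.9]
contact_force: [0.5, -0.7, -0.1]
gripper_width: 0.0524
gripper_force: 0.0
```

```bash
python3 - <<'E'
from h import *
a=r.capture("top");s=r.capture("scene")
A=cv2.resize(a[170:275,240:400],None,fx=2.5,fy=2.5,interpolation=cv2.INTER_CUBIC)
B=cv2.resize(s[115:275,165:325],None,fx=2.5,fy=2.5,interpolation=cv2.INTER_CUBIC)
D=cv2.resize(s[250:370,310:440],None,fx=1.6,fy=1.6)
C=np.zeros((560,800,3),np.uint8);C[:A.shape[0],:400]=A;C[:400,400:]=B;C[300:300+D.shape[0],:D.shape[1]]=D;cv2.imwrite("pics/chk.png",C);print(r.get_state()["tcp_pos"])
E
```

```text
[0.57660169 0.33346502 0.1609133 ]
```

View pics/chk.png

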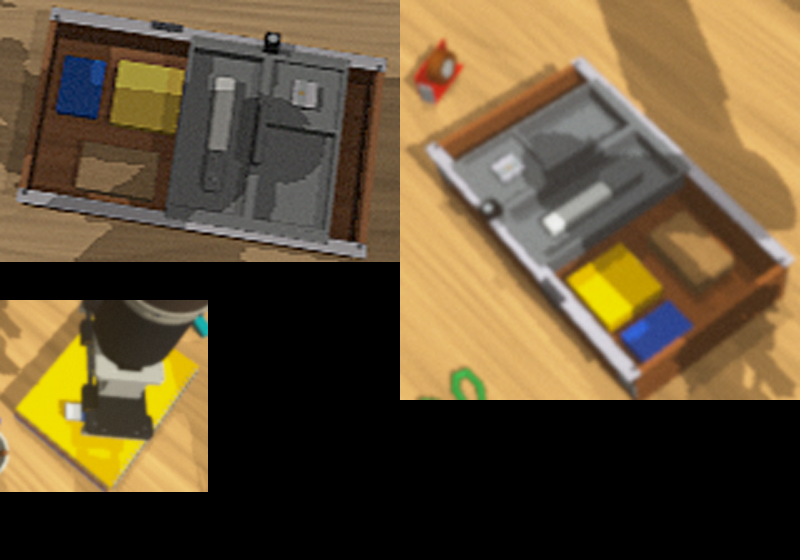

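The marker lies flat and lengthways in the long compartment, at about (216,130) in the top crop and (580,208) in the scene crop. The gripper stands over the eraser, so I go down for it.

{"method": "jog_arm", "body": {
  "deltas": [
    [[0.5, 0, 0, -3, 0], [0.5, 0, 0, -4, 0], [0.5, 0, 0, -2.4, 0], [0.5, 0, 0, -0.8, 0], [-1, 0, 0, 0, 0], [-1, 0, 0, 0, 0], [-1, 0, 0, 0, 0], [-1, 0, 0, 0, 0]]
  ]
}}

```text
time_s: 8.05
tcp_pos: [0.577, 0.3348, 0.0598]
eef_rot: [-179.9, 0.0, -49.9]
contact_force: [-0.7, -0.9, -0.6]
gripper_width: 0.0313
gripper_force: 0.0
```

{"method": "jog_arm", "body": {
  "deltas": [
    [[-1, 0, 0, 0, 0], [-1, 0, 0, 0, 0]]
  ]
}}

```text
time_s: 8.3
tcp_pos: [0.577, 0.3347, 0.0595]
eef_rot: [-180.0, -0.0, -49.9]
contact_force: [-1.1, 0.6, 4.0]
gripper_width: 0.024
gripper_force: 15.0
```

{"method": "jog_arm", "body": {
  "deltas": [
    [[-1, 0, 0, 5, 0], [-1, 0, 0, 5, 0], [-1, 0, -5, 0, 0.16], [-1, 0, -6, 0, 0.16], [-1, -1, -6, 0, 0.16], [-1, -1, -6, 0, 0.16], [-1, -1, -6, 0, 0.15], [-1, -1, -6, 0, 0]]
  ]
}}

```text
time_s: 9.3
tcp_pos: [0.5362, -0.0172, 0.1592]
eef_rot: [-180.0, -0.0, -4.5]
contact_force: [0.3, -1.0, -0.4]
gripper_width: 0.024
gripper_force: 15.0
```

{"method": "jog_arm", "body": {
  "deltas": [
    [[-1, -1, -6, 0, 0], [-1, -1, -6, 0, 0], [-1, -1, -5, 0, 0], [-1, -0.75, -3, 0, 0], [-1, 0, -1.5, 0, 0], [-1, 0, 0, -2, 0], [-1, 0, 0, 0, 0]]
  ]
}}

```text
time_s: 10.18
tcp_pos: [0.4985, -0.2301, 0.1378]
eef_rot: [-180.0, 0.2, -4.7]
contact_force: [-0.2, 0.2, -0.2]
gripper_width: 0.0237
gripper_force: 15.0
```

{"method": "jog_arm", "body": {
  "deltas": [
    [[-1, 0, 0, -2, 0], [-1, 0, 0, -2, 0], [-1, 0, 0, -1.3, 0], [-1, 0, 0, -0.5, 0], [-1, 0, 0, -0.2, 0], [-1, 0, 0, 0, 0]]
  ]
}}

```text
time_s: 10.92
tcp_pos: [0.4997, -0.2305, 0.0795]
eef_rot: [180.0, -0.0, -4.7]
contact_force: [0.8, -0.0, 0.7]
gripper_width: 0.0238
gripper_force: 15.0
```

{"method": "jog_arm", "body": {
  "deltas": [
    [[-1, 0, 0, -0.15, 0], [-1, 0, 0, -0.1, 0], [-1, 0, 0, 0, 0]]
  ]
}}

```text
time_s: 11.3
tcp_pos: [0.4995, -0.2306, 0.0769]
eef_rot: [180.0, -0.0, -4.7]
contact_force: [-1.4, 0.5, 2.2]
gripper_width: 0.0243
gripper_force: 15.0
```

{"method": "jog_arm", "body": {
  "deltas": [
    [[-0.3, 0, 0, 0, 0], [-0.3, 0, 0, 0, 0], [-0.3, 0, 0, 0.5, 0], [-0.3, 0, 0, 3, 0], [-0.3, 0, 0, 6, 0], [0, 1, 6, 2, 0], [0, 1, 6, 0, 0], [0, 1, 6, 0, 0]]
  ]
}}

```text
time_s: 12.3
tcp_pos: [0.5294, -0.0503, 0.1921]
eef_rot: [-180.0, -0.1, -4.7]
contact_force: [0.1, 0.3, 0.3]
gripper_width: 0.0435
gripper_force: 0.0
```

{"method": "jog_arm", "body": {
  "deltas": [
    [[0, 1.1, 6, 0, 0], [0, 0, 6, 0, 0], [0, 0, 6, 0, 0], [0, 0, 0, 0, 0]]
  ]
}}

```text
time_s: 12.8
tcp_pos: [0.5402, 0.1318, 0.1913]
eef_rot: [-180.0, -0.0, -4.4]
contact_force: [-0.0, -1.1, -0.0]
gripper_width: 0.0437
gripper_force: 0.0
```

```bash
python3 - <<'E'
from h import *
a=r.capture("top");s=r.capture("scene")
A=cv2.resize(a[170:275,240:400],None,fx=5,fy=5,interpolation=cv2.INTER_CUBIC)[:,:]
cv2.imwrite("pics/chk2.png",A);cv2.imwrite("pics/s2.png",cv2.resize(s[115:275,165:325],None,fx=3,fy=3));print(r.get_state()["tcp_pos"])
E
```

```text
[0.53982562 0.12868802 0.19110666]
```

View pics/chk2.png

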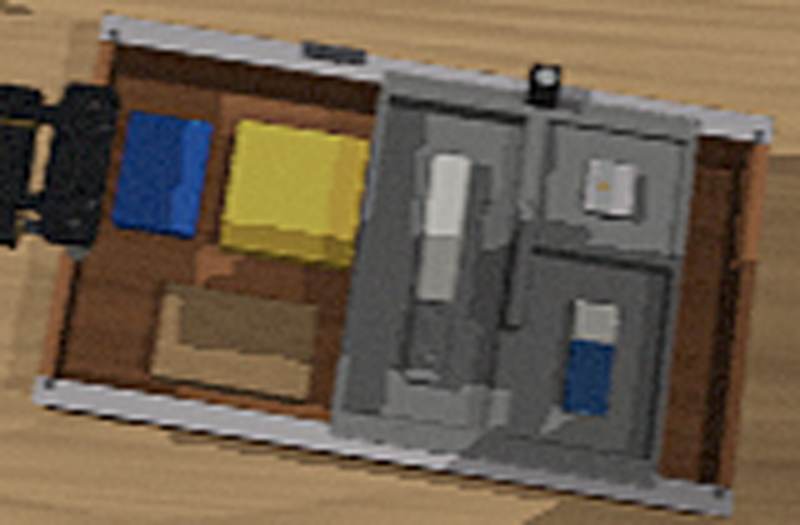

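Both items lie flat and lengthways in the right compartments: marker around (445,265), eraser around (592,357). The grip is at (520,210)–(505,325) in this crop. I go for the grip.

{"method": "jog_arm", "body": {
  "deltas": [
    [[0, 0, -6, 0, 0], [0, 0, -6, 0, 0], [0, 0, -6, 0, 0], [0, 0, -6, 0, 0], [0, 0, -5, 0, 0], [0, 0, -2.8, 0, 0], [0, 0, 0, -3, 0], [0, 0, 0, -2, 0]]
  ],
  "force": 30
}}

```text
time_s: 13.9
tcp_pos: [0.5387, -0.192, 0.1402]
eef_rot: [-180.0, 0.0, -4.9]
contact_force: [-0.6, -0.4, -0.5]
gripper_width: 0.0438
gripper_force: 0.0
```

{"method": "jog_arm", "body": {
  "deltas": [
    [[0, 0, 0, -2, 0], [0, 0, 0, -1.5, 0], [0, 0, 0, -0.5, 0], [-1, 0, 0, 0, 0], [-1, 0, 0, 0, 0], [-1, 0, 0, 0, 0], [-1, 0, 0, 0, 0], [-1, 0, 0, 0, 0]]
  ]
}}

```text
time_s: 14.9
tcp_pos: [0.5405, -0.1898, 0.1016]
eef_rot: [180.0, -0.1, -4.7]
contact_force: [0.4, 0.9, 3.5]
gripper_width: 0.0101
gripper_force: 30.0
```

{"method": "jog_arm", "body": {
  "deltas": [
    [[-1, 0.04, 0.5, 0, 0], [-1, 0.08, 1, 0, 0], [-1, 0.08, 1, 0, 0], [-1, 0.08, 1, 0, 0], [-1, 0.08, 1, 0, 0], [-1, 0.08, 1, 0, 0], [-1, 0.08, 1, 0, 0], [-1, 0.08, 1, 0, 0]]
  ]
}}

```text
time_s: 15.9
tcp_pos: [0.5469, -0.1141, 0.1016]
eef_rot: [180.0, -0.1, -4.7]
contact_force: [0.6, -2.1, 5.0]
gripper_width: 0.0098
gripper_force: 30.0
```

{"method": "jog_arm", "body": {
  "deltas": [
    [[-1, 0.04, 0.5, 0, 0], [-1, 0.04, 0.5, 0, 0], [-1, 0.02, 0.2, 0, 0], [-1, 0, 0, 0, 0]]
  ]
}}

```text
time_s: 16.4
tcp_pos: [0.5479, -0.102, 0.1016]
eef_rot: [-180.0, -0.1, -4.6]
contact_force: [1.4, 0.0, 5.6]
gripper_width: 0.0096
gripper_force: 30.0
```

{"method": "jog_arm", "body": {
  "deltas": [
    [[-1, 0.02, 0.2, 0, 0], [-1, 0.02, 0.2, 0, 0], [-1, 0.02, 0.2, 0, 0], [-1, 0.01, 0.2, 0, 0]]
  ]
}}

```text
time_s: 16.9
tcp_pos: [0.5486, -0.0943, 0.1016]
eef_rot: [-180.0, -0.1, -4.7]
contact_force: [1.0, -0.6, 4.9]
gripper_width: 0.0098
gripper_force: 30.0
```

{"method": "jog_arm", "body": {
  "deltas": [
    [[-1, 0.01, 0.1, 0, 0], [-1, 0.01, 0.1, 0, 0], [-1, 0.01, 0.1, 0, 0]]
  ]
}}

```text
time_s: 17.27
tcp_pos: [0.5488, -0.0914, 0.1015]
eef_rot: [-180.0, -0.1, -4.7]
contact_force: [1.4, -2.0, 5.3]
gripper_width: 0.0099
gripper_force: 30.0
```

{"method": "jog_arm", "body": {
  "deltas": [
    [[-1, 0.01, 0.1, 0, 0], [-1, 0.01, 0.1, 0, 0], [-1, 0.01, 0.1, 0, 0]]
  ]
}}

```text
time_s: 17.65
tcp_pos: [0.5491, -0.0884, 0.1016]
eef_rot: [-180.0, -0.1, -4.7]
contact_force: [0.7, -0.9, 7.2]
gripper_width: 0.0097
gripper_force: 30.0
```

{"method": "jog_arm", "body": {
  "deltas": [
    [[-1, 0.01, 0.1, 0, 0], [-1, 0.01, 0.1, 0, 0]]
  ]
}}

```text
time_s: 17.9
tcp_pos: [0.5493, -0.0864, 0.1016]
eef_rot: [-180.0, -0.1, -4.7]
contact_force: [1.3, -0.9, 5.8]
gripper_width: 0.0097
gripper_force: 30.0
```

{"method": "jog_arm", "body": {
  "deltas": [
    [[-1, 0.01, 0.1, 0, 0], [-1, 0.01, 0.1, 0, 0]]
  ]
}}

```text
time_s: 18.15
tcp_pos: [0.5495, -0.0843, 0.1016]
eef_rot: [-180.0, -0.1, -4.7]
contact_force: [2.3, -0.3, 6.2]
gripper_width: 0.0097
gripper_force: 30.0
```

{"method": "jog_arm", "body": {
  "deltas": [
    [[-1, 0.01, 0.1, 0, 0], [-1, 0.01, 0.1, 0, 0]]
  ]
}}

```text
time_s: 18.4
tcp_pos: [0.5496, -0.0824, 0.1015]
eef_rot: [-180.0, -0.1, -4.7]
contact_force: [0.5, -1.9, 5.8]
gripper_width: 0.0102
gripper_force: 30.0
```

{"method": "jog_arm", "body": {
  "deltas": [
    [[-1, 0.01, 0.1, 0, 0], [-1, 0.01, 0.1, 0, 0]]
  ]
}}

```text
time_s: 18.65
tcp_pos: [0.5498, -0.0804, 0.1016]
eef_rot: [-180.0, -0.1, -4.7]
contact_force: [0.5, -1.4, 5.6]
gripper_width: 0.0093
gripper_force: 30.0
```

{"method": "jog_arm", "body": {
  "deltas": [
    [[-1, 0.01, 0.1, 0, 0], [-1, 0.01, 0.1, 0, 0]]
  ]
}}

```text
time_s: 18.9
tcp_pos: [0.5499, -0.0784, 0.1016]
eef_rot: [-180.0, -0.1, -4.7]
contact_force: [-0.4, -1.0, 5.7]
gripper_width: 0.0097
gripper_force: 30.0
```

{"method": "jog_arm", "body": {
  "deltas": [
    [[-1, 0.01, 0.1, 0, 0], [-1, 0.01, 0.1, 0, 0]]
  ]
}}

```text
time_s: 19.15
tcp_pos: [0.5501, -0.0764, 0.1015]
eef_rot: [180.0, -0.1, -4.7]
contact_force: [0.8, -1.0, 6.9]
gripper_width: 0.0094
gripper_force: 30.0
```

{"method": "jog_arm", "body": {
  "deltas": [
    [[-1, 0.01, 0.1, 0, 0], [-1, 0.01, 0.1, 0, 0]]
  ]
}}

```text
time_s: 19.4
tcp_pos: [0.5503, -0.0744, 0.1016]
eef_rot: [180.0, -0.1, -4.7]
contact_force: [0.8, -1.0, 6.1]
gripper_width: 0.0097
gripper_force: 30.0
```

{"method": "jog_arm", "body": {
  "deltas": [
    [[-1, 0.01, 0.1, 0, 0], [-1, 0.01, 0.1, 0, 0]]
  ]
}}

```text
time_s: 19.65
tcp_pos: [0.5505, -0.0724, 0.1016]
eef_rot: [-180.0, -0.1, -4.7]
contact_force: [1.3, -1.6, 7.1]
gripper_width: 0.0096
gripper_force: 30.0
```

```bash
python3 - <<'E'
from h import *
s=r.capture("scene");cv2.imwrite("pics/s3.png",cv2.resize(s[160:270,180:300],None,fx=6,fy=5,interpolation=cv2.INTER_CUBIC))
E
```

```text
(no output)
```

View pics/s3.png

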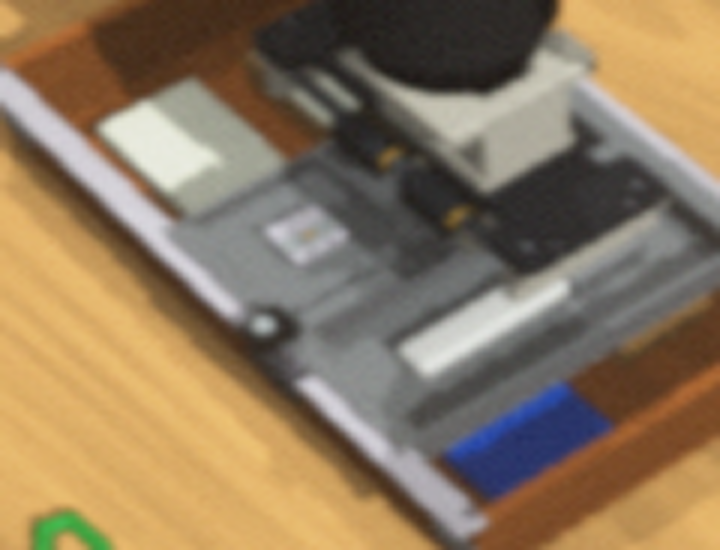

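The picture shows the ball housing at about (268,325), i.e. scene px (224.7,225), just onto the dark catch, whose far end is near px (230,235.6). The well's white item is uncovered, and the marker is still flat.

```bash
python3 - <<'E'
from h import *
c=np.array([.5458,-.1234]);a=np.radians(-4.7);R=np.array([[np.cos(a),-np.sin(a)],[np.sin(a),np.cos(a)]])
L=lambda p:(R.T@(p[:2]-c)).round(4)
print("ball now",L(pt("scene",224.7,225,.087)),"before",L(pt("scene",201.25,198,.087)))
print("catch end now",L(pt("scene",230,235.6,.076)), "before",[L(pt("scene",170+x/4,135+y/4,.076)) for x,y in((205,352),(243,402))])
q=lambda x,y:(243+x/5,168+y/5)
print("catch top view",[L(pt("top",*q(x,y),.076)) for x,y in((290,58),(351,68))],"ball",L(pt("top",*q(530,88),.087)))
E
```

```text
ball now [0.1081 0.0497] before [ 0.1069 -0.064 ]
catch end now [0.1137 0.0793] before [array([0.1086, 0.0324]), array([0.1119, 0.0804])]
catch top view [array([0.1127, 0.0731]), array([0.1124, 0.0374])] ball [ 0.1133 -0.0651]
```

{"method": "jog_arm", "body": {
  "deltas": [
    [[-1, 0.01, 0.1, 0, 0], [-1, 0.01, 0.1, 0, 0]]
  ]
}}

```text
time_s: 19.95
tcp_pos: [0.5506, -0.0706, 0.1015]
eef_rot: [180.0, -0.0, -4.7]
contact_force: [0.7, -2.7, 5.7]
gripper_width: 0.01
gripper_force: 30.0
```

{"method": "jog_arm", "body": {
  "deltas": [
    [[-1, 0.01, 0.1, 0, 0]]
  ]
}}

```text
time_s: 20.08
tcp_pos: [0.5506, -0.0698, 0.1015]
eef_rot: [180.0, -0.0, -4.7]
contact_force: [1.6, -5.4, 5.7]
gripper_width: 0.0099
gripper_force: 30.0
```

{"method": "jog_arm", "body": {
  "deltas": [
    [[-1, 0.01, 0.1, 0, 0]]
  ]
}}

```text
time_s: 20.2
tcp_pos: [0.5507, -0.0691, 0.1016]
eef_rot: [179.9, -0.0, -4.7]
contact_force: [0.8, -6.9, 5.7]
gripper_width: 0.0094
gripper_force: 30.0
```

```bash
cat > f.py <<'E'
from h import *
f=[];p=[]
for _ in range(6):
    r.capture("top");s=r.get_state();f.append(s["contact_force"]);p.append(s["tcp_pos"])
print(np.mean(f,0).round(2),np.mean(p,0).round(5),np.std(f,0).round(2))
E
python3 f.py
```

```text
[ 0.92 -4.09  6.22] [ 0.55074 -0.06896  0.10155] [0.32 0.45 0.6 ]
```

{"method": "jog_arm", "body": {
  "deltas": [
    [[-1, 0.01, 0.1, 0, 0], [-1, 0, 0, 0, 0]]
  ]
}}

```text
time_s: 20.75
tcp_pos: [0.5508, -0.0679, 0.1015]
eef_rot: [180.0, -0.0, -4.7]
contact_force: [1.1, -3.4, 6.7]
gripper_width: 0.0101
gripper_force: 30.0
```

```bash
python3 f.py
```

```text
[ 0.77 -3.12  6.27] [ 0.55083 -0.06784  0.10155] [0.48 0.5  0.37]
```

{"method": "jog_arm", "body": {
  "deltas": [
    [[-1, 0.01, 0.1, 0, 0], [-1, 0.01, 0.1, 0, 0], [-1, 0, 0, 0, 0]]
  ]
}}

```text
time_s: 21.42
tcp_pos: [0.551, -0.0659, 0.1016]
eef_rot: [180.0, -0.0, -4.7]
contact_force: [-0.0, -3.0, 6.6]
gripper_width: 0.01
gripper_force: 30.0
```

{"method": "jog_arm", "body": {
  "deltas": [
    [[-1, 0.01, 0.1, 0, 0], [-1, 0, 0, 0, 0]]
  ]
}}

```text
time_s: 21.68
tcp_pos: [0.5511, -0.065, 0.1016]
eef_rot: [180.0, -0.0, -4.7]
contact_force: [0.8, -4.4, 6.4]
gripper_width: 0.0098
gripper_force: 30.0
```

{"method": "jog_arm", "body": {
  "deltas": [
    [[-1, 0.01, 0.1, 0, 0], [-1, 0, 0, 0, 0]]
  ]
}}

```text
time_s: 21.92
tcp_pos: [0.5512, -0.0637, 0.1016]
eef_rot: [180.0, -0.0, -4.7]
contact_force: [0.2, -1.8, 7.3]
gripper_width: 0.0092
gripper_force: 30.0
```

```bash
python3 f.py
```

```text
[ 0.03 -1.35  6.89] [ 0.55119 -0.06356  0.10155] [0.39 0.52 0.38]
```

{"method": "jog_arm", "body": {
  "deltas": [
    [[-1, 0.01, 0.1, 0, 0], [-1, 0, 0, 0, 0]]
  ]
}}

```text
time_s: 22.48
tcp_pos: [0.5513, -0.0623, 0.1016]
eef_rot: [-180.0, -0.0, -4.7]
contact_force: [-0.8, 0.1, 7.2]
gripper_width: 0.01
gripper_force: 30.0
```

```bash
python3 f.py
```

```text
[-0.68  0.49  7.2 ] [ 0.55131 -0.06223  0.10156] [0.61 0.45 0.53]
```

{"method": "jog_arm", "body": {
  "deltas": [
    [[-1, 0.01, 0.1, 0, 0], [-1, 0, 0, 0, 0]]
  ]
}}

```text
time_s: 23.02
tcp_pos: [0.5514, -0.0612, 0.1016]
eef_rot: [-180.0, -0.0, -4.7]
contact_force: [0.0, 0.3, 7.5]
gripper_width: 0.0095
gripper_force: 30.0
```

```bash
python3 f.py
```

```text
[-0.23  0.52  7.02] [ 0.55141 -0.0612   0.10155] [0.57 0.25 0.23]
```

{"method": "jog_arm", "body": {
  "deltas": [
    [[-1, 0, 0.05, 0, 0], [-1, 0, 0, 0, 0]]
  ]
}}

```text
time_s: 23.58
tcp_pos: [0.5515, -0.0608, 0.1015]
eef_rot: [-180.0, -0.0, -4.7]
contact_force: [0.5, -0.5, 6.9]
gripper_width: 0.0098
gripper_force: 30.0
```

{"method": "jog_arm", "body": {
  "deltas": [
    [[-1, 0.01, 0.05, 0, 0], [-1, 0, 0, 0, 0]]
  ]
}}

```text
time_s: 23.82
tcp_pos: [0.5515, -0.0604, 0.1016]
eef_rot: [-180.0, -0.0, -4.7]
contact_force: [-0.0, -0.5, 7.1]
gripper_width: 0.0099
gripper_force: 30.0
```

```bash
python3 f.py
```

```text
[-0.52 -0.43  7.02] [ 0.55148 -0.06036  0.10155] [0.52 0.57 0.56]
```

{"method": "jog_arm", "body": {
  "deltas": [
    [[-1, 0, 0.05, 0, 0], [-1, 0, 0, 0, 0]]
  ]
}}

```text
time_s: 24.38
tcp_pos: [0.5516, -0.0599, 0.1016]
eef_rot: [-180.0, -0.0, -4.7]
contact_force: [0.3, -1.4, 7.3]
gripper_width: 0.0098
gripper_force: 30.0
```

```bash
python3 f.py
```

```text
[-0.04 -0.81  7.15] [ 0.55152 -0.05989  0.10154] [0.41 0.35 0.42]
```

{"method": "jog_arm", "body": {
  "deltas": [
    [[-1, 0.01, 0.05, 0, 0], [-1, 0, 0, 0, 0]]
  ]
}}

```text
time_s: 24.92
tcp_pos: [0.5515, -0.0596, 0.1015]
eef_rot: [180.0, -0.0, -4.7]
contact_force: [-0.2, -1.8, 6.6]
gripper_width: 0.0098
gripper_force: 30.0
```

```bash
python3 f.py
```

```text
[ 0.01 -1.77  6.68] [ 0.55155 -0.05958  0.10155] [0.28 0.37 0.31]
```

{"method": "jog_arm", "body": {
  "deltas": [
    [[-1, 0.01, 0.05, 0, 0], [-1, 0, 0, 0, 0]]
  ]
}}

```text
time_s: 25.48
tcp_pos: [0.5515, -0.0593, 0.1015]
eef_rot: [180.0, -0.0, -4.7]
contact_force: [0.2, -3.8, 7.3]
gripper_width: 0.0096
gripper_force: 30.0
```

```bash
python3 f.py
```

```text
[-0.11 -3.36  7.21] [ 0.55155 -0.05935  0.10154] [0.52 0.6  0.31]
```

The ridge is felt: the force rises steeply past y = -0.0596. I back off to the bottom of the notch.

{"method": "jog_arm", "body": {
  "deltas": [
    [[-1, -0.01, -0.06, 0, 0], [-1, 0, -0.07, 0, 0], [-1, 0, 0, 0, 0], [-1, 0, 0, 0, 0]]
  ]
}}

```text
time_s: 26.28
tcp_pos: [0.5515, -0.0601, 0.1016]
eef_rot: [-180.0, -0.0, -4.7]
contact_force: [0.3, 0.3, 7.3]
gripper_width: 0.01
gripper_force: 30.0
```

```bash
python3 f.py; python3 - <<'E'
from h import *
print({k:r.get_state()[k] for k in("gripper_width","gripper_force","time_s")})
a=r.capture("top");s=r.capture("scene")
cv2.imwrite("pics/fin.png",np.hstack([cv2.resize(a[165:280,240:400],(400,288),interpolation=cv2.INTER_CUBIC),cv2.resize(s[140:275,175:325],(400,288),interpolation=cv2.INTER_CUBIC)]))
E
```

```text
[-0.6  -0.34  7.59] [ 0.5515  -0.0601   0.10154] [0.4  0.8  0.41]
{'gripper_width': 0.009438532351956415, 'gripper_force': 30.001604855060577, 'time_s': 26.575}
```

View pics/fin.png

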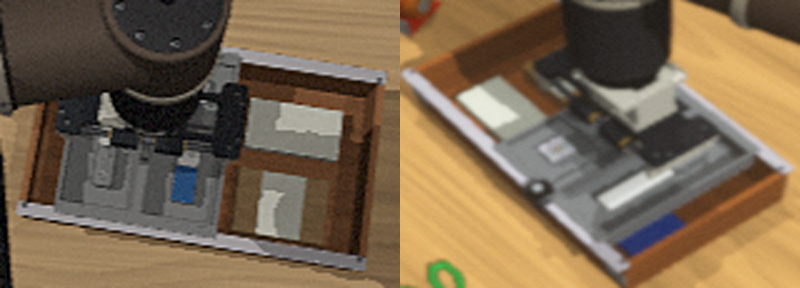

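The last view shows the marker (103,170) and the eraser (186,180) flat in their compartments and the ball on the catch at (538,187). The well is open, the grip is still pinched, and the tray is at rest.

```bash
python3 -c "
from plant import r
print(r.close_job())"
```

```text
the job is handed in; nothing more can be done
None
```

The job is handed in at about 27 s: the marker and eraser lie flat in their compartments, the tray's ball is seated in the notch by feel, and the grip is still pinched with the well open.

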